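# Open the microscope lamp fully and start it

## Robot

A 6-joint arm with a two-finger parallel gripper is mounted at the origin on the work surface. World frame = base frame: x ahead of the robot, y to its left, z up, the work surface at z = 0. Lengths are in m, angles in degrees, forces in N, time in s.
With the tool pointing down it reaches from about 0.35 to 0.875 m from the base axis. Payload 4.2 kg.
Tool frame: the origin (TCP) lies on the centre line of the jaws, within the pads' length; the fingertips stand 19 mm ahead of it and the grasp point (between the pads) is the TCP; z points along the fingers, y is the line along which they close (so a half turn about z gives the same grasp; the last joint's range is limited). The gripper opens to 87 mm and grips with 3 to 60 N. Pads are 19 mm wide; open, the fingers measure 117 mm over their backs; the gripper's body (75 mm by 190 mm) begins 51 mm behind the grasp point.
Start: joints at [88.213, 22.042, 0.453, 0, -68.411, -14.817], TCP at [0.179, 0.599, 0.242] pointing down, gripper open.
Joint ranges: [-179.83, 179.83], [-69.29, 118.12], [-61.27, 80.66], [-181.25, 117.63], [-171.15, -9.14], [-177.46, 177.46]. Speed limits (degrees/s): [159.86, 159.86, 180, 180, 180, 180].

## Interface

Orientations are given as a 3x3 rotation matrix whose columns are the frame's x, y, z axes.
In Python, from station import sense, capture, finish_job, search_frame, masks_of gives the robot as it stands.
- The arm moves only by the tool drive_tool, never from a script. Its argument "rows" is a list of rows, each a list of 7 numbers: the opening in per cent of the stroke, from 0 (shut) to 100 (fully open), then the shift along the world's x, y, z in mm, then the turn, a rotation vector about the world's x, y, z in rad. In form: [[fingers, dx, dy, dz, wx, wy, wz], ...]. A call has 1 to 5 rows; each row shifts and turns the commanded pose from where the row before left it; what a row does not reach is not made up. A row lasts 1/12 s, in which the tool goes at most 41.7 mm and 7.16 degrees, less where a joint would pass 70% of its speed; a pose out of reach is approached as far as the arm can. A call is refused whole if a number of a shift passes 41.7 or a number of a turn 0.125, either way. A call with a gripper value outside its range is refused whole. The fingers move at their own pace and stop on an object; the grip force is fixed at half the most. Time passes only in rows, so rows that do not move let the fingers close. It gives the time, the measured TCP pose, the force, the opening and the grip force at its end, in the units of the state.
- sense(): the state, without advancing time (a new reading comes with each control period).
- capture(name): name is "side" or "top" or "wrist"; returns a dict with "frame" (384x512x3 uint8, red, green, blue), "z_map" (384x512 float32, m along the optical axis (not along the pixel's ray), 0 where there is no reading), "fx", "fy", "cx", "cy" (pixels), "distortion" ([k1, k2, p1, p2, k3] as OpenCV has them; the pictures are not rectified), "R" (3x3) and "t" (3): a world point X has camera coordinates R X + t; the wrist camera has in their place "T_tool_cam" (4x4, takes a point from camera to tool coordinates, whose origin is the TCP and whose axes are the flange's). Camera axes: x right, y down, z forward; pixel columns grow to the right and rows downward; lengths in m; the calibration is good to about 2 mm. A picture is of the moment at which its call begins: read the wrist's pose just before it.
- finish_job(): hands the job in; it is judged then, once.
Trained networks look in a picture, given as the dict that the camera call returned (one of the last four; its "shot" number tells which), for a name from the list of things; names that differ only in an ending like _2 or _b are one class to them, and where a whole thing is asked for, a point or a joint stands for the part that bears it (a point fixed in the world has none). Each returns a list of dicts, best first, with "p" (0 to 1); they miss things now and then, are a little off and sometimes report something else, mostly with a low value. They report only what shows in the picture. A call takes as long as a camera call. They do not tell look-alikes from the thing itself.
- search_frame(label, picture): "xy" ([column, row] in pixels, amid what is visible of it).
- masks_of(label, picture): "region" (384x512 bool, what is visible of it) and "xy" ([column, row] in pixels, amid what is visible of it).
The state is a dict: "time_s": time; "joints": joint angles; "joint_velocities": joint speeds; "effort": joint torques, N m; "tcp_pos": TCP position; "ee_rot": TCP orientation; "wrist_force": force on the tool from outside, world axes, zero at the start; "moment": the same for the moment, N m; "gripper_width": opening from 0.0 (shut) to 1.0 (fully open); "gripper_force": force on a finger pad.
Only numpy, scipy, OpenCV 4.12 (cv2) and the standard library are available. Lean on these libraries where they do the work, as an engineer would, in place of code of your own. Each camera call takes 0.05 s, during which the arm holds its last target. There are 200 camera calls.

## Task

Get the microscope lamp ready: with your fingertips push the tall shutter lever on top of the lamp box to the left (as seen from the robot), past the half-open click, all the way to its fully open stop, and only then press the round start button right down and let it come up. Push and press only: do not lift or shove the lamp box, leave the short filter lever where it is, and do not disturb the bottles, glassware and other things around. Finish clear of everything.

Things in the scene. Friction and masses are not known exactly. Their poses are not given: they have to be found in the camera images.
- lamp: Cold-light lamp unit, a white box 200 (its x) x 270 (its y) x 100 mm high, loose on rubber feet, about 3 kg. Origin: centre of its underside on the table; x points to its back, where two dark light guides curve out to 210 mm behind the origin and up to 135 mm high; y to its left as seen from the robot side. All controls stand on its flat top, 100 mm above the origin.
- shutter (a joint): The tall shutter lever, in m: 0 shut (starts near 0), 0.032 first click stop (half open), 0.064 second stop (fully open, hard end). Slides straight along the lamp's +y. Spring clicks hold it at the stops; leaving one takes up to about 6 N. Let go before about 0.045 it slips back to the first stop, from 0.045 to 0.051 it stays, beyond that it runs on to within about 3 mm of the second.
- shutter_top (a point): Top centre of the tall lever: an upright black paddle 24 (lamp x) x 10 (lamp y, the sliding direction) x 42 mm high, standing 1 mm above the lamp's top, so its top is 143 mm above the table. At x = -45 mm, y = -32 mm in the lamp's frame when shut, y = +32 mm when fully open. No obstacle within 50 mm behind or ahead of it in its slot's line.
- filter (a joint): The short lever of the lamp (its filter slide), 0 to 0.05 m along the lamp's +y; starts anywhere; no clicks, 1.5 N friction. Not to be moved.
- filter_top (a point): Top centre of the short lever: a round black stub 20 mm across, 16 mm high, in a slot at x = +40 mm in the lamp's frame (85 mm behind the tall lever's slot), y from -45 to +5 mm.
- starter (a joint): The round start button of the lamp, in m: 0 up, 0.006 fully down (5 N, springs back). It counts as pressed beyond 0.0045.
- starter_top (a point): Centre of the top of the start button, a black disc 26 mm across in a grey housing, at x = 0, y = +98 mm in the lamp's frame; it is pressed straight down.
- objective: Spare objective, an aluminium cylinder 32 mm across, 42 mm high, loose on the lamp's top near its back right corner (x = +60, y = -105 mm in the lamp's frame). Origin: centre of its underside.
- dish: Glass dish, 60 mm across, 16 mm high, on the table behind the lamp under the ends of the light guides. Origin: centre of its underside.
- slidebox: Grey slide box 100 x 45 x 34 mm on the table to the right of the lamp. Origin: centre of its underside.
- amber: Amber bottle 44 mm across, 85 mm high, to the left of the lamp. Origin: centre of its underside.
- oil: Small amber bottle 28 mm across, 55 mm high, to the left of the lamp. Origin: centre of its underside.
- beaker: Glass beaker 66 mm across, 80 mm high, on the left of the table. Origin: centre of its underside.
Not all that is in view belongs to the job. There is more than one size of the objective; the job needs the smallest.

How it is judged:
By the outcome, as a careful person would: the job done as asked, in the order asked, and still so for the second after the job is handed in, with the robot touching nothing.
It also fails if it takes over 40 s, if anything falls off the work surface, if the arm or the gripper's body presses on something with over 40 N, if the wrist force passes 120 N, or if a joint passes its speed limit or range.

## Working session

There is one attempt and no reset: what is moved stays moved. The work goes in short steps, Python scripts to look and compute and a tool call to move; the robot and the scene stay as the last step left them, time stands still between calls to the robot, and variables do not carry over. Pictures are saved under pics/ and viewed, at most 10 in all, crops included, and the job is handed in when it is done.

Besides the shell and the picture viewer there is one more tool, called as a command line: name --pt "numbers of a row" for each row, then --argument value for the rest. drive_tool: Moves the arm, as the interface text tells. Its arguments: {"type":"object","properties":{"rows":{"type":"array"}},"required":["rows"]}

```bash
mkdir -p pics; cat > h.py <<'E'
import numpy as np, cv2
from station import *
def world(c,px,s=None,r=1):
    u,v=int(round(px[0])),int(round(px[1]))
    z=c["z_map"][max(0,v-r):v+r+1,max(0,u-r):u+r+1]; z=np.median(z[z>0])
    K=np.array([[c["fx"],0,c["cx"]],[0,c["fy"],c["cy"]],[0,0,1]])
    n=cv2.undistortPoints(np.array([[px]],float),K,np.array(c["distortion"]))[0,0]
    p=np.array([n[0]*z,n[1]*z,z])
    return np.array(c["R"]).T@(p-np.array(c["t"]))
def cloud(c,mask):
    K=np.array([[c["fx"],0,c["cx"]],[0,c["fy"],c["cy"]],[0,0,1]])
    v,u=np.nonzero(mask&(c["z_map"]>0)); z=c["z_map"][v,u]
    n=cv2.undistortPoints(np.stack([u,v],1).astype(float)[:,None],K,np.array(c["distortion"]))[:,0]
    return (np.c_[n*z[:,None],z]-np.array(c["t"]))@np.array(c["R"])
E
python3 - <<'E'
from h import *
s=sense();print(s["time_s"],s["tcp_pos"],np.round(s["ee_rot"],3))
ims=[]
for n in("top","side"):
    c=capture(n); ims.append(c["frame"]); cv2.imwrite(f"pics/{n}1.png",c["frame"][:,:,::-1])
    for l in("lamp","shutter_top","filter_top","starter_top","objective"):
        for d in search_frame(l,c)[:3]:
            print(n,l,round(d["p"],2),np.round(d["xy"]),np.round(world(c,d["xy"]),3))
    m=masks_of("lamp",c)
    if m:
        P=cloud(c,m[0]["region"]); P=P[abs(P[:,2]-.1)<.006]
        print(n,len(P),cv2.minAreaRect((P[:,:2]*1000).astype(np.float32)),np.median(P[:,2]))
E
```

```text
0.0 [0.17841533 0.59841846 0.24047814] [[ 0.958 -0.286 -0.001]
 [-0.286 -0.958 -0.002]
 [ 0.     0.002 -1.   ]]
top lamp 0.65 [288. 225.] [ 0.551 -0.01   0.1  ]
top shutter_top 0.46 [288. 243.] [ 0.505 -0.009  0.1  ]
top shutter_top 0.3 [336. 217.] [ 0.565 -0.123  0.143]
top filter_top 0.48 [299. 216.] [ 0.572 -0.036  0.117]
top filter_top 0.44 [128. 266.] [0.453 0.414 0.004]
top starter_top 0.62 [252. 211.] [0.582 0.082 0.122]
top objective 0.84 [366. 170.] [ 0.703 -0.223  0.058]
top objective 0.8 [371. 207.] [ 0.605 -0.234  0.044]
top objective 0.49 [337. 215.] [ 0.57  -0.125  0.141]
top 7841 ((598.494873046875, -29.686279296875), (269.7724609375, 313.4219665527344), 65.63005065917969) 0.09993590997636687
side lamp 0.67 [212. 217.] [ 0.489 -0.02   0.126]
side lamp 0.62 [256. 244.] [ 0.56  -0.139  0.126]
side lamp 0.61 [234. 232.] [ 0.531 -0.064  0.1  ]
side shutter_top 0.65 [212. 213.] [ 0.491 -0.02   0.14 ]
side filter_top 0.56 [235. 185.] [0.584 0.08  0.122]
side objective 0.91 [330. 281.] [ 0.704 -0.244  0.051]
side objective 0.65 [257. 244.] [ 0.562 -0.141  0.128]
side objective 0.56 [297. 296.] [ 0.615 -0.254  0.051]
side 5433 ((599.0867919921875, -32.084808349609375), (271.5015869140625, 311.2481689453125), 66.05091094970703) 0.0993646298734757
```

View pics/top1.png

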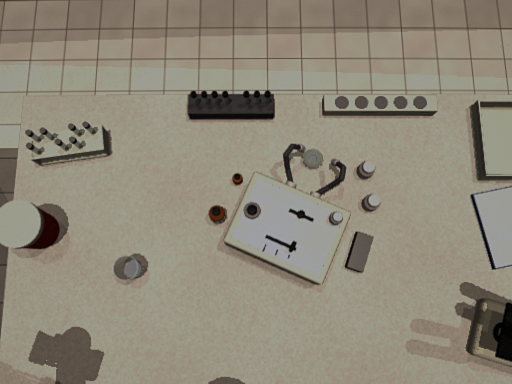

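View pics/side1.png

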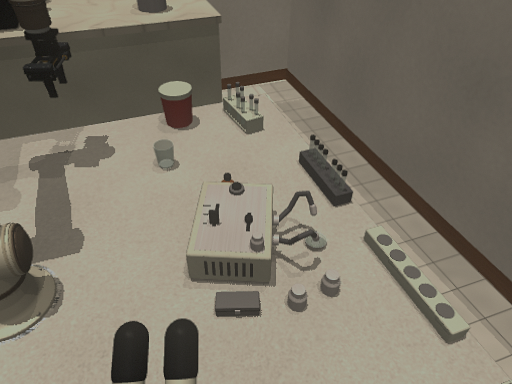

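The top view shows the lamp box turned about -22°, with its corners near (256,173), (350,212), (322,282) and (225,240). The tall lever is near (292,246), the filter stub (301,214), the button (252,211) and the objective (336,217). The side view agrees, with the lever at (212,213). Next I'll fit the lamp frame precisely.

```bash
python3 - <<'E'
from h import *
c=capture("top"); d=capture("side")
for n,q in(("top",c),("side",d)):
    P=cloud(q,np.ones((384,512),bool))
    P=P[(P[:,0]>.35)&(P[:,0]<.75)&(abs(P[:,1])<.25)]
    T=P[abs(P[:,2]-.1)<.005]
    g=np.zeros((220,260),np.uint8)   # 2mm grid
    ij=np.round((T[:,:2]-[.33,-.26])/.002).astype(int); g[ij[:,0],ij[:,1]]=255
    g=cv2.morphologyEx(g,cv2.MORPH_CLOSE,np.ones((9,9))); g=cv2.morphologyEx(g,cv2.MORPH_OPEN,cv2.getStructuringElement(cv2.MORPH_ELLIPSE,(25,25)))
    i,j=np.nonzero(g); r=cv2.minAreaRect(np.stack([i*2+330,j*2-260],1).astype(np.float32)); print(n,r)
    w=r[2]; w=w-90 if w>45 else w
    a=np.radians(w); R=np.array([[np.cos(a),-np.sin(a)],[np.sin(a),np.cos(a)]]); o=np.array(r[0])/1000
    H=P[(P[:,2]>.108)&(P[:,2]<.155)]; L=np.c_[(H[:,:2]-o)@R,H[:,2]]
    for nm,b in dict(sh=(-.065,-.025,-.06,.06,.125),fi=(.02,.06,-.07,.03,.112),st=(-.025,.025,.07,.125,.11),ob=(.03,.085,-.135,-.075,.13)).items():
        k=L[(L[:,0]>b[0])&(L[:,0]<b[1])&(L[:,1]>b[2])&(L[:,1]<b[3])&(L[:,2]>b[4])]
        if len(k): print(nm,len(k),np.round(k.mean(0),4),np.round(k.min(0),3),np.round(k.max(0),3), 'world',np.round(R@k[:,:2].mean(0)+o,4))
E
```

```text
top ((546.9450073242188, -6.2158050537109375), (267.34521484375, 199.31900024414062), 66.25050354003906)
sh 43 [-0.046  -0.03    0.1415] [-0.057 -0.035  0.128] [-0.034 -0.025  0.145] world [ 0.4927 -0.0151]
fi 49 [ 0.0398 -0.018   0.1165] [ 0.031 -0.027  0.113] [ 0.05  -0.009  0.121] world [ 0.5761 -0.0388]
st 182 [-0.      0.0966  0.1167] [-0.02   0.077  0.11 ] [0.02  0.117 0.128] world [0.5858 0.0822]
ob 94 [ 0.0636 -0.1014  0.1397] [ 0.051 -0.116  0.13 ] [ 0.076 -0.088  0.147] world [ 0.5643 -0.1247]
side ((548.0066528320312, -9.802963256835938), (266.9058532714844, 197.5615997314453), 66.25050354003906)
sh 73 [-0.0451 -0.0314  0.1362] [-0.057 -0.036  0.125] [-0.034 -0.022  0.144] world [ 0.4941 -0.0204]
fi 37 [ 0.0399 -0.0185  0.1158] [ 0.031 -0.026  0.112] [ 0.049 -0.01   0.119] world [ 0.5771 -0.0428]
st 105 [0.0008 0.0939 0.1163] [-0.02   0.078  0.11 ] [0.019 0.115 0.123] world [0.5865 0.0758]
ob 100 [ 0.0636 -0.1044  0.1385] [ 0.051 -0.116  0.13 ] [ 0.076 -0.09   0.143] world [ 0.5642 -0.1309]
```

drive_tool --pt "0 16.5 -36.5 0 0 0 -0.025" --pt "0 16.5 -36.5 0 0 0 -0.025" --pt "0 16.5 -36.5 0 0 0 -0.025" --pt "0 16.5 -36.5 0 0 0 -0.025" --pt "0 16.5 -36.5 0 0 0 -0.024"

```text
time_s: 1.22
tcp_pos: [0.2615, 0.4147, 0.2416]
ee_rot: [[0.915, -0.403, 0.0], [-0.403, -0.915, 0.0], [0.0, -0.0, -1.0]]
wrist_force: [1.3, -1.5, 0.2]
gripper_width: 0.708
gripper_force: 0.0
```

drive_tool --pt "0 16.5 -36.5 0 0 0 0" --pt "0 16.5 -36.5 0 0 0 0" --pt "0 16.5 -36.5 0 0 0 0" --pt "0 16.5 -36.5 0 0 0 0" --pt "0 16.5 -36.5 0 0 0 0"

```text
time_s: 1.63
tcp_pos: [0.3439, 0.2321, 0.242]
ee_rot: [[0.916, -0.401, 0.001], [-0.401, -0.916, 0.001], [0.0, -0.001, -1.0]]
wrist_force: [-0.0, 0.3, -0.1]
gripper_width: 0.329
gripper_force: 0.0
```

drive_tool --pt "0 16.5 -36.5 0 0 0 0" --pt "0 16.5 -36.5 0 0 0 0" --pt "0 16.5 -36.5 0 0 0 0" --pt "0 16.5 -36.5 0 0 0 0" --pt "0 16.5 -36.5 0 0 0 0"

```text
time_s: 2.05
tcp_pos: [0.4265, 0.0495, 0.2421]
ee_rot: [[0.916, -0.402, 0.001], [-0.402, -0.916, 0.001], [0.001, -0.001, -1.0]]
wrist_force: [0.8, 0.5, 0.3]
gripper_width: 0.017
gripper_force: 0.0
```

drive_tool --pt "0 16.5 -36.5 0 0 0 0" --pt "0 16.5 -36.5 0 0 0 0" --pt "0 16.5 -36.5 0 0 0 0" --pt "0 0 0 0 0 0 0" --pt "0 0 0 0 0 0 0"

```text
time_s: 2.47
tcp_pos: [0.4758, -0.06, 0.2412]
ee_rot: [[0.914, -0.406, -0.001], [-0.406, -0.914, -0.0], [-0.001, 0.0, -1.0]]
wrist_force: [-0.9, 1.2, -0.3]
gripper_width: 0.003
gripper_force: 0.0
```

drive_tool --pt "0 0 0 -27 0 0 0" --pt "0 0 0 -27 0 0 0" --pt "0 0 0 -27 0 0 0" --pt "0 0 0 -25 0 0 0" --pt "0 0 0 0 0 0 0"

```text
time_s: 2.88
tcp_pos: [0.4717, -0.0573, 0.1314]
ee_rot: [[0.916, -0.401, -0.01], [-0.401, -0.916, -0.001], [-0.009, 0.005, -1.0]]
wrist_force: [-0.8, -0.4, -0.2]
gripper_width: 0.007
gripper_force: 0.0
```

```bash
python3 - <<'E'
from h import *
s=sense();print(s["tcp_pos"],s["wrist_force"])
c=capture("side");f=c["frame"][150:300,150:320,::-1]
cv2.imwrite("pics/s2.png",cv2.resize(f,None,fx=4,fy=4,interpolation=2))
E
```

```text
[ 0.47169584 -0.05725118  0.13143402] [-0.79867241 -0.37540327 -0.15443876]
```

View pics/s2.png

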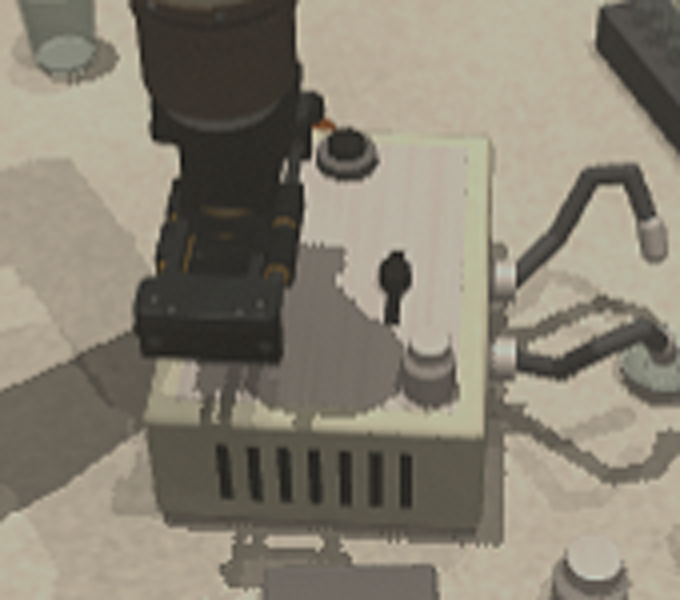

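The side view shows the shut gripper low over the right half of the lamp's top. The fingers and tall lever are hidden behind its body (around 210,320 in the crop), while the filter stub and objective are clear of it. I'll push slowly and watch the force.

drive_tool --pt "0 2 4.6 0 0 0 0" --pt "0 2 4.6 0 0 0 0" --pt "0 2 4.6 0 0 0 0" --pt "0 0 0 0 0 0 0"

```text
time_s: 3.27
tcp_pos: [0.4831, -0.043, 0.1371]
ee_rot: [[0.916, -0.401, 0.004], [-0.401, -0.916, 0.001], [0.003, -0.002, -1.0]]
wrist_force: [0.2, 0.6, -0.1]
gripper_width: 0.006
gripper_force: 0.0
```

drive_tool --pt "0 1.2 2.7 0 0 0 0" --pt "0 1.2 2.7 0 0 0 0" --pt "0 1.2 2.7 0 0 0 0"

```text
time_s: 3.52
tcp_pos: [0.4854, -0.0359, 0.1358]
ee_rot: [[0.916, -0.402, 0.001], [-0.402, -0.916, 0.0], [0.0, -0.0, -1.0]]
wrist_force: [0.2, -0.0, 0.1]
gripper_width: 0.007
gripper_force: 0.0
```

drive_tool --pt "0 1.2 2.7 0 0 0 0" --pt "0 1.2 2.7 0 0 0 0"

```text
time_s: 3.68
tcp_pos: [0.4876, -0.0306, 0.1356]
ee_rot: [[0.916, -0.402, -0.0], [-0.402, -0.916, -0.0], [-0.0, 0.0, -1.0]]
wrist_force: [-0.9, -1.1, 0.3]
gripper_width: 0.003
gripper_force: 0.6
```

drive_tool --pt "0 1.2 2.7 0 0 0 0" --pt "0 1.2 2.7 0 0 0 0"

```text
time_s: 3.85
tcp_pos: [0.4895, -0.0262, 0.1356]
ee_rot: [[0.916, -0.402, -0.002], [-0.402, -0.916, -0.002], [-0.001, 0.002, -1.0]]
wrist_force: [-0.1, -5.2, 2.0]
gripper_width: 0.007
gripper_force: 2.7
```

drive_tool --pt "0 1.6 3.7 0 0 0 0" --pt "0 1.6 3.7 0 0 0 0" --pt "0 1.6 3.7 0 0 0 0"

```text
time_s: 4.1
tcp_pos: [0.4949, -0.0141, 0.1356]
ee_rot: [[0.915, -0.402, 0.0], [-0.402, -0.915, 0.0], [0.0, -0.0, -1.0]]
wrist_force: [0.6, -1.4, 1.0]
gripper_width: 0.006
gripper_force: 0.4
```

drive_tool --pt "0 1.6 3.7 0 0 0 0" --pt "0 1.6 3.7 0 0 0 0" --pt "0 1.6 3.7 0 0 0 0" --pt "0 1.6 3.7 0 0 0 0"

```text
time_s: 4.43
tcp_pos: [0.5011, 0.0007, 0.1355]
ee_rot: [[0.916, -0.402, -0.001], [-0.402, -0.916, -0.001], [-0.0, 0.001, -1.0]]
wrist_force: [-0.8, -5.9, 0.9]
gripper_width: 0.009
gripper_force: 3.0
```

drive_tool --pt "0 1.6 3.7 0 0 0 0" --pt "0 1.6 3.7 0 0 0 0" --pt "0 1.6 3.7 0 0 0 0"

```text
time_s: 4.68
tcp_pos: [0.506, 0.0115, 0.1355]
ee_rot: [[0.916, -0.402, -0.0], [-0.402, -0.916, -0.001], [-0.0, 0.001, -1.0]]
wrist_force: [0.6, -1.9, -0.2]
gripper_width: 0.004
gripper_force: 1.1
```

drive_tool --pt "0 1.6 3.7 0 0 0 0" --pt "0 1.6 3.7 0 0 0 0" --pt "0 0 0 0 0 0 0"

```text
time_s: 4.93
tcp_pos: [0.5097, 0.0201, 0.1356]
ee_rot: [[0.916, -0.401, 0.001], [-0.401, -0.916, 0.001], [0.0, -0.001, -1.0]]
wrist_force: [-0.5, -0.6, -1.2]
gripper_width: 0.008
gripper_force: 0.0
```

drive_tool --pt "0 0.8 1.8 0 0 0 0" --pt "0 0.8 1.8 0 0 0 0" --pt "0 0.8 1.8 0 0 0 0" --pt "0 0 0 0 0 0 0"

```text
time_s: 5.27
tcp_pos: [0.5116, 0.0247, 0.1355]
ee_rot: [[0.916, -0.402, -0.0], [-0.402, -0.916, -0.0], [-0.0, 0.0, -1.0]]
wrist_force: [0.5, -0.1, 0.2]
gripper_width: 0.003
gripper_force: 0.0
```

drive_tool --pt "0 0.4 0.9 0 0 0 0" --pt "0 0.4 0.9 0 0 0 0" --pt "0 0 0 0 0 0 0"

```text
time_s: 5.52
tcp_pos: [0.5121, 0.026, 0.1355]
ee_rot: [[0.916, -0.402, -0.001], [-0.402, -0.916, -0.001], [-0.001, 0.001, -1.0]]
wrist_force: [-0.3, -1.2, 1.2]
gripper_width: 0.008
gripper_force: 0.8
```

Contact again, near the expected end.

drive_tool --pt "0 0.4 0.9 0 0 0 0" --pt "0 0.4 0.9 0 0 0 0" --pt "0 0 0 0 0 0 0"

```text
time_s: 5.77
tcp_pos: [0.5121, 0.0264, 0.1355]
ee_rot: [[0.916, -0.402, -0.003], [-0.402, -0.916, -0.003], [-0.002, 0.004, -1.0]]
wrist_force: [-0.9, -7.3, 1.0]
gripper_width: 0.003
gripper_force: 3.6
```

drive_tool --pt "0 0.4 0.9 0 0 0 0" --pt "0 0 0 0 0 0 0"

```text
time_s: 5.93
tcp_pos: [0.5121, 0.0265, 0.1355]
ee_rot: [[0.915, -0.402, -0.004], [-0.402, -0.915, -0.004], [-0.002, 0.005, -1.0]]
wrist_force: [-2.0, -9.5, 1.5]
gripper_width: 0.007
gripper_force: 4.9
```

drive_tool --pt "0 -4 -9.1 0 0 0 0" --pt "0 -6 -13.7 0 0 0 0" --pt "0 0 0 35 0 0 0" --pt "0 0 0 40 0 0 0" --pt "0 -15 0 35 0 0 0"

```text
time_s: 6.35
tcp_pos: [0.4901, 0.0056, 0.2473]
ee_rot: [[0.915, -0.403, 0.002], [-0.403, -0.915, 0.0], [0.002, -0.001, -1.0]]
wrist_force: [1.3, 0.1, 0.9]
gripper_width: 0.0
gripper_force: 0.0
```

drive_tool --pt "0 -35 0 0 0 0 0" --pt "0 -35 0 0 0 0 0" --pt "0 -10 0 0 0 0 0" --pt "0 0 0 0 0 0 0"

```text
time_s: 6.68
tcp_pos: [0.406, 0.0055, 0.246]
ee_rot: [[0.916, -0.402, 0.002], [-0.402, -0.916, 0.002], [0.001, -0.002, -1.0]]
wrist_force: [0.7, 0.1, -0.3]
gripper_width: 0.002
gripper_force: 0.0
```

```bash
cat > fit.py <<'E'
from h import *
for n in("top","side"):
    q=capture(n); cv2.imwrite(f"pics/{n}3.png",cv2.resize(q["frame"][140:300,150:400,::-1],None,fx=3,fy=3))
    P=cloud(q,np.ones((384,512),bool)); o=np.array([.5475,-.008]); a=np.radians(-23.75)
    R=np.array([[np.cos(a),-np.sin(a)],[np.sin(a),np.cos(a)]]); L=np.c_[(P[:,:2]-o)@R,P[:,2]]
    for nm,b in dict(sh=(-.065,-.025,-.06,.06,.125),fi=(.02,.06,-.07,.03,.112),st=(-.025,.025,.07,.125,.11),ob=(.03,.085,-.135,-.075,.13)).items():
        k=L[(L[:,0]>b[0])&(L[:,0]<b[1])&(L[:,1]>b[2])&(L[:,1]<b[3])&(L[:,2]>b[4])&(L[:,2]<.155)]
        if len(k): print(n,nm,len(k),np.round(k.mean(0),4),'world',np.round(R@k[:,:2].mean(0)+o,4))
E
python3 fit.py
```

```text
top sh 42 [-0.0464  0.033   0.1416] world [0.5183 0.0409]
top fi 49 [ 0.0382 -0.0167  0.117 ] world [ 0.5758 -0.0387]
top st 183 [-0.0017  0.0988  0.1165] world [0.5857 0.0831]
top ob 93 [ 0.0621 -0.0999  0.1395] world [ 0.5641 -0.1244]
side sh 64 [-0.0438  0.0289  0.1356] world [0.519  0.0361]
side fi 40 [ 0.0408 -0.0206  0.1157] world [ 0.5765 -0.0433]
side st 113 [0.0013 0.0925 0.116 ] world [0.5859 0.0761]
side ob 99 [ 0.065  -0.1058  0.1387] world [ 0.5643 -0.131 ]
```

View pics/side3.png

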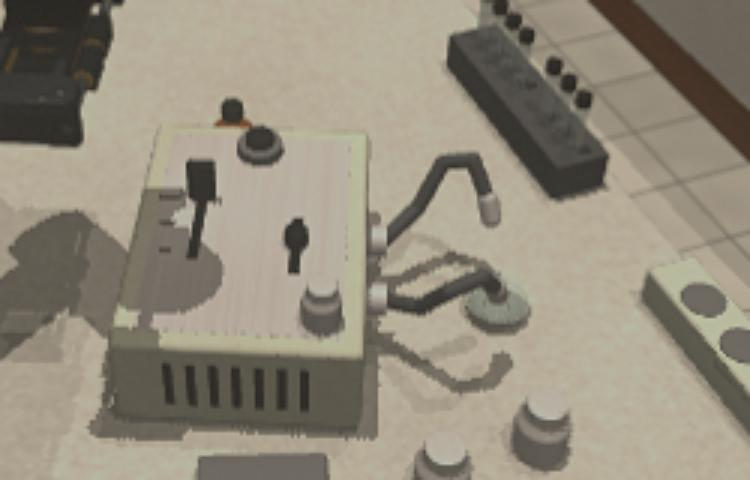

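The side view shows the lever at the left end of its slot (200,180 in the crop). The filter stub (295,235) and objective (320,305) are unmoved. Depth gives 63 mm of lever travel, and the lamp hasn't shifted. Next is the button.

drive_tool --pt "0 36 14.8 0 0 0 0" --pt "0 36 14.8 0 0 0 0" --pt "0 36 14.8 0 0 0 0" --pt "0 36 14.8 0 0 0 0" --pt "0 36 14.8 0 0 0 0"

```text
time_s: 7.2
tcp_pos: [0.5916, 0.0807, 0.2443]
ee_rot: [[0.915, -0.402, -0.0], [-0.402, -0.915, -0.0], [-0.0, 0.0, -1.0]]
wrist_force: [0.9, -0.2, 0.1]
gripper_width: 0.005
gripper_force: 0.0
```

drive_tool --pt "0 0 0 -30 0 0 0" --pt "0 0 0 -30 0 0 0" --pt "0 0 0 -25 0 0 0" --pt "0 0 0 0 0 0 0" --pt "0 0 0 0 0 0 0"

```text
time_s: 7.62
tcp_pos: [0.5891, 0.0797, 0.1587]
ee_rot: [[0.916, -0.402, -0.003], [-0.402, -0.916, -0.002], [-0.002, 0.003, -1.0]]
wrist_force: [0.3, -0.1, 0.6]
gripper_width: 0.003
gripper_force: 0.0
```

```bash
python3 - <<'E'
from h import *
s=sense();print(s["tcp_pos"],s["wrist_force"])
c=capture("side");a=c["frame"][150:230,170:300,::-1]
d=capture("wrist")["frame"][:,:,::-1]
cv2.imwrite("pics/p4.png",np.hstack([cv2.resize(a,(400,300)),cv2.resize(d,(400,300))]))
q=capture("top");P=cloud(c,np.ones((384,512),bool))
k=P[np.hypot(P[:,0]-.586,P[:,1]-.079)<.025]
E
```

```text
[0.58906489 0.07966145 0.15865372] [ 0.26526836 -0.13113519  0.55040228]
```

View pics/p4.png

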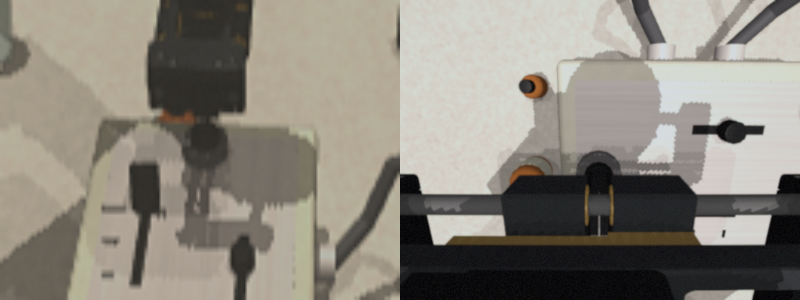

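The fingers are centred over the button: in the right-hand wrist half, fingers and button are both at column 600. I'll shift -3 mm in x and press gently.

drive_tool --pt "0 -3 0 -4 0 0 0" --pt "0 0 0 -4 0 0 0" --pt "0 0 0 -4 0 0 0" --pt "0 0 0 0 0 0 0"

```text
time_s: 8.1
tcp_pos: [0.585, 0.08, 0.148]
ee_rot: [[0.916, -0.402, -0.001], [-0.402, -0.916, -0.0], [-0.001, 0.0, -1.0]]
wrist_force: [0.2, -0.1, -0.0]
gripper_width: 0.005
gripper_force: 0.0
```

drive_tool --pt "0 0 0 -2 0 0 0" --pt "0 0 0 -2 0 0 0" --pt "0 0 0 0 0 0 0"

```text
time_s: 8.35
tcp_pos: [0.5854, 0.0801, 0.1441]
ee_rot: [[0.916, -0.402, -0.001], [-0.402, -0.916, -0.0], [-0.001, 0.0, -1.0]]
wrist_force: [-0.4, 0.2, -0.3]
gripper_width: 0.005
gripper_force: 0.0
```

drive_tool --pt "0 0 0 -2 0 0 0" --pt "0 0 0 -2 0 0 0" --pt "0 0 0 0 0 0 0"

```text
time_s: 8.6
tcp_pos: [0.5858, 0.0802, 0.1405]
ee_rot: [[0.916, -0.402, 0.0], [-0.402, -0.916, -0.0], [0.0, -0.0, -1.0]]
wrist_force: [-0.2, 1.1, 1.7]
gripper_width: 0.005
gripper_force: 0.9
```

Contact at z≈0.141. I'll continue 6 mm or so.

drive_tool --pt "0 0 0 -2 0 0 0" --pt "0 0 0 -1 0 0 0" --pt "0 0 0 0 0 0 0"

```text
time_s: 8.85
tcp_pos: [0.5858, 0.0802, 0.1379]
ee_rot: [[0.916, -0.402, 0.001], [-0.402, -0.916, 0.0], [0.001, -0.0, -1.0]]
wrist_force: [-1.0, 0.1, 3.4]
gripper_width: 0.005
gripper_force: 1.7
```

drive_tool --pt "0 0 0 -1 0 0 0" --pt "0 0 0 -1 0 0 0" --pt "0 0 0 0 0 0 0"

```text
time_s: 9.1
tcp_pos: [0.5858, 0.0802, 0.1358]
ee_rot: [[0.916, -0.402, 0.001], [-0.402, -0.916, 0.0], [0.001, -0.0, -1.0]]
wrist_force: [-0.3, 0.9, 4.7]
gripper_width: 0.003
gripper_force: 2.3
```

drive_tool --pt "0 0 0 -1 0 0 0" --pt "0 0 0 -0.5 0 0 0" --pt "0 0 0 0 0 0 0"

```text
time_s: 9.35
tcp_pos: [0.5858, 0.0802, 0.1354]
ee_rot: [[0.916, -0.402, 0.001], [-0.402, -0.916, -0.0], [0.001, -0.0, -1.0]]
wrist_force: [-3.2, -0.1, 10.2]
gripper_width: 0.001
gripper_force: 4.6
```

The force jumped at the bottom stop, so the button is fully down. I'll release and retreat.

drive_tool --pt "0 0 0 5 0 0 0" --pt "0 0 0 15 0 0 0" --pt "0 0 0 35 0 0 0" --pt "0 0 0 35 0 0 0" --pt "0 0 0 20 0 0 0"

```text
time_s: 9.77
tcp_pos: [0.5865, 0.0802, 0.2471]
ee_rot: [[0.916, -0.402, 0.004], [-0.402, -0.916, 0.001], [0.003, -0.002, -1.0]]
wrist_force: [0.4, 0.3, 0.4]
gripper_width: 0.002
gripper_force: 0.0
```

drive_tool --pt "0 -36 -15 0 0 0 0" --pt "0 -36 -15 0 0 0 0" --pt "0 -36 -15 0 0 0 0" --pt "0 -36 -15 0 0 0 0" --pt "0 -36 -15 0 0 0 0"

```text
time_s: 10.18
tcp_pos: [0.4032, 0.0043, 0.2429]
ee_rot: [[0.915, -0.402, -0.002], [-0.402, -0.915, -0.0], [-0.002, 0.001, -1.0]]
wrist_force: [0.2, 0.1, 1.0]
gripper_width: 0.005
gripper_force: 0.0
```

drive_tool --pt "0 0 0 0 0 0 0" --pt "0 0 0 0 0 0 0" --pt "0 0 0 0 0 0 0"

```text
time_s: 10.43
tcp_pos: [0.4059, 0.0053, 0.2442]
ee_rot: [[0.916, -0.402, 0.001], [-0.402, -0.916, 0.0], [0.001, -0.001, -1.0]]
wrist_force: [0.4, -0.2, -0.0]
gripper_width: 0.002
gripper_force: 0.0
```

```bash
python3 fit.py; python3 -c "
from h import *
print(sense()['tcp_pos'],sense()['wrist_force'])"
```

```text
top sh 42 [-0.0464  0.033   0.1418] world [0.5183 0.0409]
top fi 49 [ 0.0387 -0.0169  0.1165] world [ 0.5761 -0.0391]
top st 188 [-0.0018  0.099   0.1167] world [0.5857 0.0833]
top ob 93 [ 0.0625 -0.0998  0.1402] world [ 0.5645 -0.1245]
side sh 65 [-0.0435  0.0289  0.1355] world [0.5193 0.036 ]
side fi 40 [ 0.041  -0.0209  0.1156] world [ 0.5766 -0.0436]
side st 113 [0.0013 0.0926 0.1158] world [0.586  0.0762]
side ob 96 [ 0.065  -0.106   0.1388] world [ 0.5643 -0.1312]
[0.40655201 0.00557805 0.24387268] [ 0.34704591  0.23281664 -0.20828591]
```

View pics/top3.png

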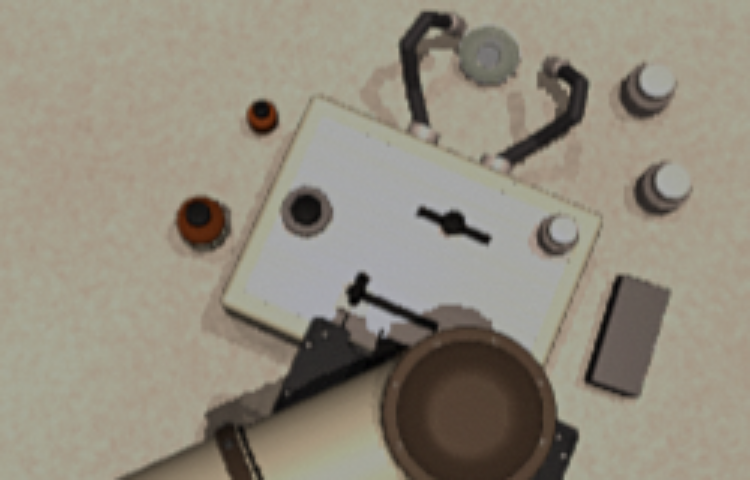

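The lever is at the left end of its slot (358,290), the button is up (305,210), and everything else is unmoved. The arm is clear, so I'm handing in.

```bash
python3 -c "
from station import *
print(finish_job())"
```

```text
the job is handed in; nothing more can be done
None
```

I pushed the shutter lever to its fully open stop, then pressed the start button right down and let it come up; the lamp box, filter lever and objective measured unmoved, the arm finished clear, and the job is handed in at about 10.5 s.

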